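# Run label rolls into the bin and lock the chute leg at its mark

## Robot

A 6-joint arm with a two-finger parallel gripper is mounted at the origin on a cart in front of the work surface, level with it; the furniture and walls round the work are solid. World frame = base frame: x ahead of the robot, y to its left, z up, the work surface at z = 0. Lengths are in m, angles in rad, forces in N, time in s.
With the tool pointing down it reaches from about 0.35 to 0.775 m from the base axis. Payload 5.5 kg.
Tool frame: the origin (TCP) lies between the finger pads, 19 mm behind the fingertips; this is the grasp point; z points along the fingers, y is the line along which they close (so a half turn about z gives the same grasp; the last joint's range is limited). The gripper opens to 85 mm and grips with 20 to 120 N. Pads are 22 mm wide; open, the fingers measure 114 mm over their backs; the gripper's body (76 mm by 85 mm) begins 54 mm behind the grasp point. The pads swing forward as they close: fully open they stand 13 mm farther back than shut.
Start: joints at [1.203, 0.313, 0.046, 1.304, 0, 1.431], TCP at [0.13, 0.56, 0.25] pointing down, gripper open.
Joint ranges: [-2.76, 2.76], [-0.86, 1.69], [-1.03, 1.26], [-2.2, 2.34], [-1.47, 1.5], [-3.14, 3.14]. Speed limits (rad/s): [2.57, 2.57, 3.14, 3.14, 3.14, 3.14].

## Interface

Orientations are given as a unit quaternion [w, x, y, z].
In Python, from workcell import env gives the robot as it stands.
- The arm moves only by the shell command python3 -m jog 'ROWS' [FORCE]. ROWS is JSON, a list of rows, each a list of 5 numbers: the gripper's target within -1 to 1 (shut at 1, half-way at 0, fully open at -1), then the shift along the tool's x, y, z in m, then the turn about the tool's z in degrees. In form: [[fingers, tx, ty, tz, turn], ...]. A call has 1 to 5 rows; each row shifts and turns the commanded pose from where the row before left it, along the tool's axes as they then stand; what a row does not reach is not made up. A row lasts 1/12 s, in which the tool goes at most 41.7 mm and 7.16 degrees, less where a joint would pass 70% of its speed; a pose out of reach is approached as far as the arm can. A call is refused whole if a number of a shift passes 0.0417 or a number of a turn 7.16, either way. A call with a gripper value outside its range is refused whole. The fingers move at their own pace and stop on an object; FORCE is the grip in N (left out, the last holds). Time passes only in rows, so rows that do not move let the fingers close. It gives the time, the measured TCP pose, the force, the opening and the grip force at its end, in the units of the state.
- env.get_state(): the state, without advancing time (a new reading comes with each control period).
- env.read_camera(name): name is "scene" or "top" or "wrist"; returns a dict with "img" (420x560x3 uint8, red, green, blue), "fov_y" (degrees; the focal length in pixels is half the picture's height over the tangent of half this angle, whatever the lens; pixels are square), "cx", "cy" (the principal point, pixels), "T" (4x4, takes a point from camera to world coordinates). Camera axes: x right, y up, looking along -z (the intrinsics and any distortion apply to the point x, -y, -z); pixel columns grow to the right and rows downward; lengths in m; the calibration is good to about 2 mm. A picture is of the moment at which its call begins. There is no depth.
- env.hand_in(): hands the job in; it is judged then, once.
The state is a dict: "clock": time; "joint_pos": joint angles; "qvel": joint speeds; "tau": joint torques, N m; "tcp_pos": TCP position; "orientation": TCP orientation; "wrist_force": force on the tool from outside, world axes, zero at the start; "ft_torque": the same for the moment, N m; "finger_gap": finger opening in m; "grip_force": force on a finger pad.
Only numpy, scipy, OpenCV 4.12 (cv2) and the standard library are available. Lean on these libraries where they do the work, as an engineer would, in place of code of your own. Each camera call takes 0.05 s, during which the arm holds its last target. There are 200 camera calls.

## Task

Refill the label bin: take hold of the crossbar of the sliding leg and push it along its rail towards the bin, which tips the chute so that all three label rolls run down into the bin, until the leg's pointer stands level with the black line on the white mark clip. While you hold the leg there, slide your grip along the bar to swing the cam lever fully closed, square across the bar; do not close it before the leg is at its mark, and leave the clip and the things standing around alone. The job finishes with the gripper still holding the crossbar: do not let go, or the leg runs back.

Things in the scene. Friction and masses are not known exactly. Their poses are not given: they have to be found in the camera images.
- tipper: fixed feeding fixture, a grey base plate 445 x 185 x 8 mm. Origin on the table under the middle of its length, yawed up to 0.2 rad. Its frame: z up, +x roughly away from the robot, -y along it towards the white bin at its right end (robot's view). The leg's rail runs along y at x = -72 mm; the bar, pointer, mark and lever lie on the robot's side of it
- leg (a joint): travel of the sliding leg on its rail, m: 0 away from the bin (start), grows as it is pushed towards the bin (-y of the fixture), hard stop 0.125. A return spring (3.5 to 5 N at the mark) and the chute's weight (about 10 N in all at the start of the push) push it back whenever it is let go; the lever does not stop it
- bar_grip (a point): point on the axis of the leg's level aluminium crossbar, 41 mm over the table; grip it here first; axes as the fixture's; moves with the leg. The bar runs along x, 16 mm wide (y), 18 mm high, bare from 50 mm nearer the robot (22 mm end button) to 103 mm farther (lever's lug on its +y side). 32 mm free under it, 24 mm over the base plate, which begins 100 mm farther (+x)
- pointer_tip (a point): tip of the small steel pointer on the bin side of the leg, 26 mm over the table, 126 mm beyond bar_grip (+x) and 46 mm to the bin side (-y). Moves with the leg; axes as the fixture's
- mark_line (a point): black line on the white mark clip (16 x 12 x 12 mm, on a short rail in front of the leg's rail), at the height and x of the pointer; axes as the fixture's. The leg is at its mark when pointer_tip and mark_line have the same y in the fixture's frame. Differs each time: 67 to 105 mm of leg travel from the start. Stiff; leave it
- lever (a joint): angle of the black cam lever on the leg, rad: 0 to 0.1 open (start), 0.7 fully closed at its stop; grows as its tip swings to +x, away from the robot; stays where left; takes 1 to 2 N at the bar. Closed, it lies square across the bar, its robot-side face 91 mm beyond bar_grip. Fingers astride the bar that move along it to +x push it shut
- lever_tip (a point): centre of the rounded tip (6 mm radius) of the lever's flat arm, 61 mm over the table. Arm 12 mm wide, 14 mm high, passing over the bar at 54 to 68 mm. Pivot boss: 11 mm radius, 72 mm high, 107 mm beyond bar_grip (+x) and 42 mm to +y. Open, the tip is about 45 mm beyond bar_grip and 17 mm to the bin side (-y)
- bin_floor (a point): middle of the inner floor of the open white bin (inside 108 mm along x, 168 mm along y, walls to 62 mm over this floor), 12 mm over the table; axes as the fixture's
- roll_0: a label roll, a solid cylinder 50 mm in diameter and 30 mm thick, 60 g, white with a card core; it starts on edge in the chute, its axis along the fixture's x, and rolls freely. Origin at its middle; its axis is its own x
- roll_1: a label roll, a solid cylinder 50 mm in diameter and 30 mm thick, 60 g, white with a card core; it starts on edge in the chute, its axis along the fixture's x, and rolls freely. Origin at its middle; its axis is its own x
- roll_2: a label roll, a solid cylinder 50 mm in diameter and 30 mm thick, 60 g, white with a card core; it starts on edge in the chute, its axis along the fixture's x, and rolls freely. Origin at its middle; its axis is its own x
- jar: bystander: glass jar with a black lid, 66 mm in diameter, 90 mm high, upright; origin under it. Leave alone
- tape: bystander: roll of brown tape lying flat, 93 mm in diameter, 48 mm high; origin under it. Leave alone
- big_roll: bystander: larger white label roll lying flat, 70 mm in diameter, 40 mm high; origin under it. Leave alone
- chute_hinge (a point): hinge of the steel chute (trough 190 x 46 mm, walls 32 mm high) at its bin end, 85 mm over the table; axes as the fixture's. The chute runs from here to +y, behind the leg's rail. A strut joins it to the leg: pushing the leg towards the bin lifts its far end to at most 0.75 rad, 250 mm over the table; the rolls run from about 0.1 rad
There are look-alikes about, which are no part of the job. What is shaped like the roll_2 but orange or pink is not meant.

How it is judged:
On the way, in this order (a step that is already met when the one before it is completed fails the run):
1. the leg is at its mark, the lever still open, and all three rolls are in the bin (x of roll_0 in the frame of bin_floor between -0.056 and 0.056 m and y of roll_0 in the frame of bin_floor between -0.088 and 0.088 m and z of each of roll_0, roll_1, roll_2 in the frame of bin_floor below 0.085 m and x of roll_1 in the frame of bin_floor between -0.056 and 0.056 m and y of roll_1 in the frame of bin_floor between -0.088 and 0.088 m and x of roll_2 in the frame of bin_floor between -0.056 and 0.056 m and y of roll_2 in the frame of bin_floor between -0.088 and 0.088 m and y of pointer_tip in the frame of mark_line between -0.005 and 0.005 m and value of joint lever below 0.25 rad), for 0.2 s.
2. the lever is closed while the leg is held at its mark (value of joint lever above 0.62 rad and y of pointer_tip in the frame of mark_line between -0.005 and 0.005 m and contact force between the fingers and leg above 2 N and y of the grasp point in the frame of bar_grip between -0.012 and 0.012 m and z of the grasp point in the frame of bar_grip between -0.03 and 0.04 m and x of the grasp point in the frame of bar_grip between -0.05 and 0.125 m), for 0.2 s.
At the end, for the whole second after the job is handed in: All three rolls are at rest in the bin; the pointer is within 5 mm of the mark line along the rail; the lever is closed to 0.62 rad or more; and the fingers still hold the crossbar: one either side of it (TCP within 12 mm of the bar's axis), pressing on the leg with more than 2 N (all of step 2 and x of roll_0 in the frame of bin_floor between -0.056 and 0.056 m and y of roll_0 in the frame of bin_floor between -0.088 and 0.088 m and z of each of roll_0, roll_1, roll_2 in the frame of bin_floor below 0.085 m and x of roll_1 in the frame of bin_floor between -0.056 and 0.056 m and y of roll_1 in the frame of bin_floor between -0.088 and 0.088 m and x of roll_2 in the frame of bin_floor between -0.056 and 0.056 m and y of roll_2 in the frame of bin_floor between -0.088 and 0.088 m and linear speed of each of roll_0, roll_1, roll_2 below 0.05 m/s); the arm keeps its last pose, push and grip.
It fails at once if the lever is moved towards closed (beyond 0.3 rad) while the leg is more than 8 mm from its mark (value of joint lever above 0.3 rad and not (y of pointer_tip in the frame of mark_line between -0.008 and 0.008 m)).
It fails at once if a bystander (jar, tape, larger label roll) is moved by more than 30 mm (distance of any of jar, tape, big_roll from where it was at the start of the episode above 0.03 m).
It fails at once if the mark clip is moved by more than 6 mm (distance of mark_line from where it was at the start of the episode above 0.006 m).
It also fails if it takes over 42 s, if anything falls off the work surface, if the arm or the gripper's body presses on something with over 40 N, if the wrist force passes 120 N, or if a joint passes its speed limit or range.

## Working session

There is one attempt and no reset: what is moved stays moved. The work goes in short steps, Python scripts to look and compute and a shell command to move; the robot and the scene stay as the last step left them, time stands still between calls to the robot, and variables do not carry over. Pictures are saved under pics/ and viewed, at most 11 in all, crops included, and the job is handed in when it is done.

```bash
mkdir -p pics
cat > h.py <<'E'
import numpy as np, cv2
from workcell import env
def cam(n):
    c=env.read_camera(n); c['T']=np.array(c['T']); c['f']=c['img'].shape[0]/2/np.tan(np.radians(c['fov_y'])/2); return c
def plane(c,u,v,z):
    d=c['T'][:3,:3]@np.array([(u-c['cx'])/c['f'],-(v-c['cy'])/c['f'],-1]); o=c['T'][:3,3]
    return o+d*(z-o[2])/d[2]
def proj(c,p):
    q=c['T'][:3,:3].T@(np.array(p)-c['T'][:3,3]); return c['cx']+c['f']*q[0]/-q[2], c['cy']-c['f']*q[1]/-q[2]
E
python3 - <<'E'
from h import *
import pickle
for n in ('top','scene'):
    c=cam(n); pickle.dump(c,open(n+'.pkl','wb')); cv2.imwrite(f'pics/{n}0.png',c['img'][:,:,::-1]); print(n,{k:v for k,v in c.items() if k!='img'})
print(env.get_state())
E
```

```text
top {'fov_y': 55.685035983358425, 'cx': 280.52623326931666, 'cy': 205.58048586444056, 'T': array([[-0.00610712,  0.99914012, -0.04100875,  0.52158842],
       [-0.9996251 , -0.00719437, -0.02641779,  0.09326023],
       [-0.02669011,  0.04083204,  0.99880948,  1.07886687],
       [ 0.        ,  0.        ,  0.        ,  1.        ]]), 'f': np.float64(397.5850127283752)}
scene {'fov_y': 56.34669252749609, 'cx': 278.71305077016444, 'cy': 213.38801339673472, 'T': array([[ 0.86417352,  0.30795316, -0.39795599,  0.22381981],
       [-0.50262743,  0.49075997, -0.71170241, -0.50479133],
       [-0.02387013,  0.81505798,  0.57888748,  0.56045078],
       [ 0.        ,  0.        ,  0.        ,  1.        ]]), 'f': np.float64(392.0862044052912)}
{'clock': 0.1, 'joint_pos': array([1.20340208e+00, 3.13954160e-01, 4.51099282e-02, 1.30362661e+00,
       2.00462571e-05, 1.43120498e+00]), 'qvel': array([-0.00149598, -0.00127335,  0.00213082, -0.0006894 ,  0.00097365,
       -0.00112415]), 'tau': array([ 2.32833991e-03, -4.81728387e+01,  2.99242562e+01,  1.28176771e-02,
       -1.07698261e-04, -1.39938894e-05]), 'tcp_pos': array([0.12970101, 0.55974319, 0.2491887 ]), 'orientation': array([-2.19675430e-04,  1.13655294e-01,  9.93519891e-01, -8.07985560e-04]), 'wrist_force': array([0.70549983, 0.36433376, 0.03742301]), 'ft_torque': array([ 0.0210907 ,  0.02635414, -0.0175665 ]), 'grip_force': 0.0, 'finger_gap': 0.08539326647690819}
```

View pics/top0.png

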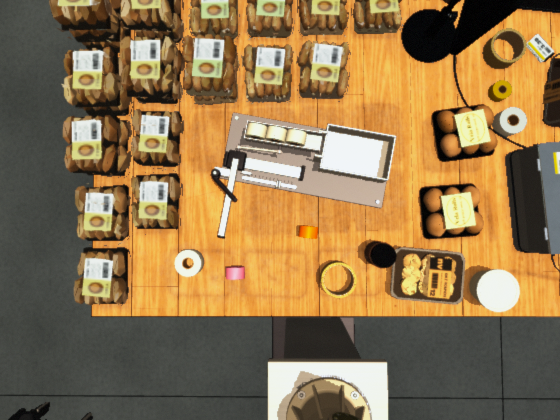

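View pics/scene0.png

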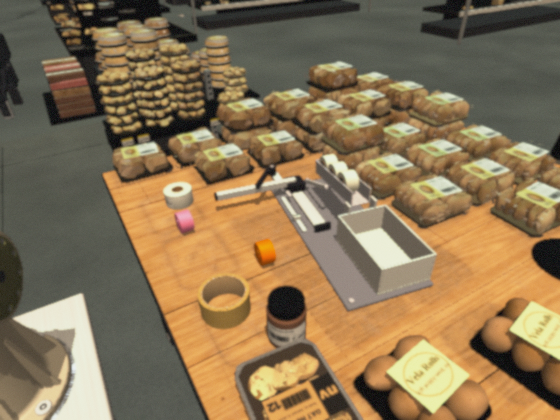

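Run:
```python
import cv2
a=cv2.imread('pics/top0.png')[100:245,205:400]; cv2.imwrite('pics/top0c.png',cv2.resize(a,None,fx=4,fy=4,interpolation=cv2.INTER_CUBIC))
```

```text
(no output)
```

View pics/top0c.png

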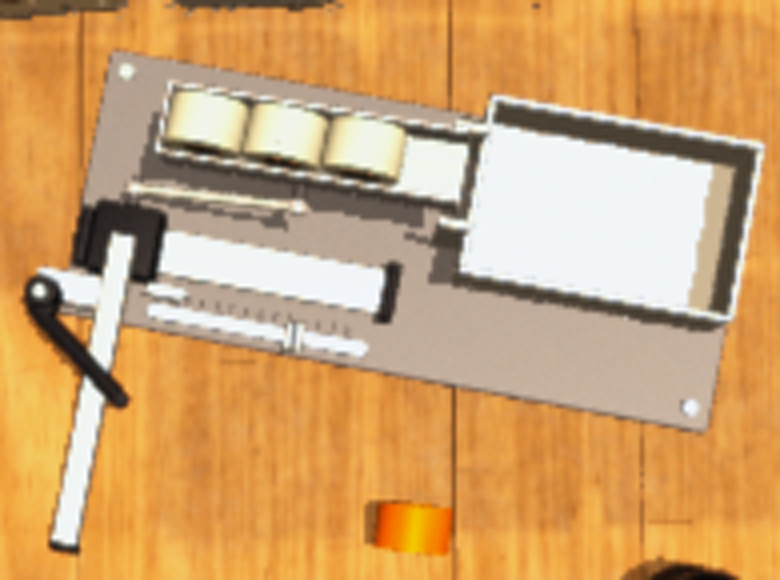

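```bash
cat > m.py <<'E'
from h import *
import pickle
c=pickle.load(open('top.pkl','rb'))
P=lambda u,v,z: plane(c,205+(u-1.5)/4,100+(v-1.5)/4,z)
e1,e2=P(140,321,.008),P(703,431,.008)
d=e2-e1; yaw=np.arctan2(-d[0],d[1])+np.pi; yaw=(yaw+np.pi)%(2*np.pi)-np.pi
b1,b2=P(65,545,.05),P(120,235,.05); db=b2-b1; yb=np.arctan2(db[1],db[0])
print('yaw edge',yaw,'bar',yb, 'len',np.linalg.norm(d),np.linalg.norm(db))
y=yaw; 
ex=np.array([np.cos(y),np.sin(y)]);ey=np.array([-ex[1],ex[0]])
F=lambda p:np.round([p[:2]@ex,p[:2]@ey],4)
for n,p in dict(e1=e1,e2=e2,tl=P(112,52,.008),b1=b1,b2=b2,leverPiv=P(40,291,.072),tip=P(122,401,.068),pointer=P(185,294,.026),clip=P(293,335,.032),hingebin=P(478,200,.1)).items(): print(n,np.round(p,4),F(p))
E
python3 m.py
```

```text
yaw edge -0.20169321687060027 bar -0.1768482156283311 len 0.385796249604198 0.2049525182104369
e1 [0.6361 0.2321 0.008 ] [0.5767 0.3548]
e2 [ 0.5588 -0.1459  0.008 ] [ 0.5767 -0.031 ]
tl [0.8206 0.2509 0.008 ] [0.7537 0.4102]
b1 [0.4863 0.2757 0.05  ] [0.4212 0.3675]
b2 [0.6881 0.2396 0.05  ] [0.6261 0.3726]
leverPiv [0.6491 0.2878 0.072 ] [0.5782 0.412 ]
tip [0.5785 0.2359 0.068 ] [0.5195 0.347 ]
pointer [0.652  0.1996 0.026 ] [0.5988 0.3262]
clip [0.6234 0.1276 0.032 ] [0.5852 0.2499]
hingebin [0.6994 0.0105 0.1   ] [0.6832 0.1504]
```

```bash
python3 -m jog '[[-1,-0.035,-0.0157,0,-1.8],[-1,-0.035,-0.0157,0,0],[-1,-0.035,-0.0157,0,0],[-1,-0.035,-0.0157,0,0],[-1,-0.035,-0.0157,0,0]]' 30
python3 -m jog '[[-1,-0.035,-0.0157,0,0],[-1,-0.035,-0.0157,0,0],[-1,-0.035,-0.0157,0,0],[-1,-0.035,-0.0157,0,0],[-1,-0.035,-0.0157,0,0]]'
python3 -m jog '[[-1,-0.035,-0.0157,0.02,0],[-1,-0.035,-0.0157,0.02,0],[-1,-0.0,-0.0,0.03,0],[-1,0,0,0,0],[-1,0,0,0,0]]'
python3 - <<'E'
from h import *
import pickle
c=cam('wrist'); pickle.dump(c,open('wrist.pkl','wb')); cv2.imwrite('pics/w1.png',c['img'][:,:,::-1]); print(c['T'],c['f'],c['cx'],c['cy']); s=env.get_state();print(s['clock'],s['tcp_pos'],s['orientation'])
E
```

```text
clock: 0.52
tcp_pos: [0.2863, 0.4468, 0.2496]
orientation: [-0.0, 0.098, 0.995, -0.0]
wrist_force: [0.4, 1.1, 0.1]
finger_gap: 0.0853
grip_force: 0.0
clock: 0.93
tcp_pos: [0.4429, 0.3354, 0.2497]
orientation: [-0.0, 0.098, 0.995, -0.0]
wrist_force: [-0.7, 0.1, 0.1]
finger_gap: 0.0854
grip_force: 0.0
clock: 1.35
tcp_pos: [0.5004, 0.2931, 0.1795]
orientation: [-0.003, 0.099, 0.995, -0.001]
wrist_force: [-0.5, 0.4, 0.1]
finger_gap: 0.0856
grip_force: 0.0
[[ 0.19522011 -0.93619125 -0.29229277  0.42417245]
 [ 0.98075261  0.18523394  0.06174713  0.30968156]
 [-0.00366458 -0.29872118  0.9543334   0.3020952 ]
 [ 0.          0.          0.          1.        ]] 343.99776331119256 277.76259330600425 210.35672501421232
1.4 [0.50119446 0.29408501 0.18143386] [-9.59715954e-04  9.79275535e-02  9.95193021e-01 -3.51555486e-04]
```

View pics/w1.png

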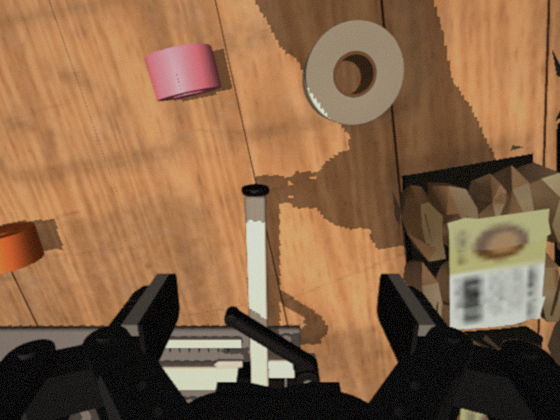

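```bash
cat > m2.py <<'E'
from h import *
import pickle
c=pickle.load(open('wrist.pkl','rb'))
yaw=-0.197; ex=np.array([np.cos(yaw),np.sin(yaw)]);ey=np.array([-ex[1],ex[0]])
P=lambda u,v,z: plane(c,u,v,z)
a,b=P(5,327,.008),P(298,327,.008);d=b-a;print('yaw edge',np.arctan2(-d[0],d[1]))
a2,b2=P(256.5,222,.05),P(260,383,.05);d=b2-a2;print('bar',np.arctan2(d[1],d[0]))
for n,p in dict(edge=a,edge2=b,end=P(255.5,190,.041),near=a2,far=b2,piv=P(303,368,.072),tip=P(233,315,.068)).items(): print(n,np.round(p,4),np.round([p[:2]@ex,p[:2]@ey],4))
t=env.get_state()['tcp_pos'];print('tcp',t[:2]@ex,t[:2]@ey)
E
python3 m2.py; sed -i 's/^y=yaw/y=-0.197/' m.py; python3 m.py
```

```text
yaw edge -0.19380980033472156
bar -0.1944201368223504
edge [ 0.5816 -0.0024  0.008 ] [0.5708 0.1114]
edge2 [0.6383 0.2866 0.008 ] [0.5698 0.406 ]
end [0.4844 0.279  0.041 ] [0.4205 0.3684]
near [0.5075 0.2753 0.05  ] [0.4438 0.3693]
far [0.6599 0.2453 0.05  ] [0.5991 0.3697]
piv [0.6312 0.2887 0.072 ] [0.5625 0.4066]
tip [0.5738 0.243  0.068 ] [0.5152 0.3506]
tcp 0.4339397056424496 0.38649477700128115
yaw edge -0.20169321687060027 bar -0.1768482156283311 len 0.385796249604198 0.2049525182104369
e1 [0.6361 0.2321 0.008 ] [0.5784 0.3521]
e2 [ 0.5588 -0.1459  0.008 ] [ 0.5766 -0.0337]
tl [0.8206 0.2509 0.008 ] [0.7556 0.4067]
b1 [0.4863 0.2757 0.05  ] [0.423  0.3655]
b2 [0.6881 0.2396 0.05  ] [0.6279 0.3697]
leverPiv [0.6491 0.2878 0.072 ] [0.5802 0.4093]
tip [0.5785 0.2359 0.068 ] [0.5211 0.3446]
pointer [0.652  0.1996 0.026 ] [0.6003 0.3234]
clip [0.6234 0.1276 0.032 ] [0.5863 0.2471]
hingebin [0.6994 0.0105 0.1   ] [0.6839 0.1472]
```

```bash
python3 -m jog '[[-1,-0.018,-0.009,0,0],[-1,-0.018,-0.0085,0,0],[-1,0,0,0.025,0],[-1,0,0,0.025,0],[-1,0,0,0.025,0]]' 40
python3 -m jog '[[-1,0,0,0.025,0],[-1,0,0,0.025,0],[-1,0,0,0.015,0],[-1,0,0,0,0],[-1,0,0,0,0]]'
python3 -c "
from h import *
s=env.get_state();print(s['tcp_pos'])
ex=np.array([np.cos(-.197),np.sin(-.197)]);print(s['tcp_pos'][:2]@ex,s['tcp_pos'][:2]@[-ex[1],ex[0]])
cv2.imwrite('pics/s2.png',cv2.resize(cam('scene')['img'][130:330,150:450,::-1],None,fx=2.5,fy=2.5,interpolation=2))"
```

```text
clock: 1.82
tcp_pos: [0.5352, 0.2716, 0.1089]
orientation: [0.002, 0.097, 0.995, 0.001]
wrist_force: [-0.1, -0.0, 0.2]
finger_gap: 0.0852
grip_force: 0.0
clock: 2.23
tcp_pos: [0.5338, 0.2712, 0.0428]
orientation: [0.0, 0.097, 0.995, 0.0]
wrist_force: [0.3, -0.4, 0.5]
finger_gap: 0.0857
grip_force: 0.0
[0.53380459 0.27117007 0.04279295]
0.4704041967268073 0.37040578297491333
```

View pics/s2.png

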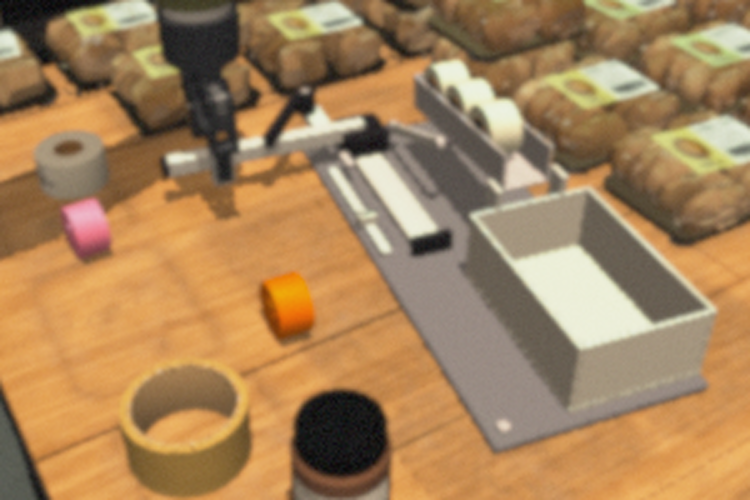

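```bash
python3 -m jog '[[1,0,0,0,0],[1,0,0,0,0],[1,0,0,0,0],[1,0,0,0,0],[1,0,0,0,0]]' 40;python3 -m jog '[[1,0,0,0,0],[1,0,0,0,0],[1,0,0,0,0],[1,0,0,0,0],[1,0,0,0,0]]'
```

```text
clock: 2.7
tcp_pos: [0.5342, 0.27, 0.042]
orientation: [0.0, 0.098, 0.995, 0.0]
wrist_force: [-0.1, 0.2, 0.1]
finger_gap: 0.0252
grip_force: 0.0
clock: 3.12
tcp_pos: [0.5338, 0.2682, 0.042]
orientation: [0.0, 0.098, 0.995, -0.002]
wrist_force: [-1.8, -7.0, 5.7]
finger_gap: 0.0154
grip_force: 41.2
```

```bash
for i in 1 2 3; do :; done; python3 -m jog '[[1,0,-0.004,0,0],[1,0,-0.004,0,0],[1,0,-0.004,0,0],[1,0,-0.004,0,0],[1,0,-0.004,0,0]]'
python3 -m jog '[[1,0,-0.004,0,0],[1,0,-0.004,0,0],[1,0,-0.004,0,0],[1,0,-0.004,0,0],[1,0,-0.004,0,0]]'
python3 -m jog '[[1,0,-0.004,0,0],[1,0,-0.004,0,0],[1,0,-0.004,0,0],[1,0,-0.004,0,0],[1,0,-0.004,0,0]]'
python3 -m jog '[[1,0,0,0,0],[1,0,0,0,0],[1,0,0,0,0],[1,0,0,0,0],[1,0,0,0,0]]'
cat > m3.py <<'E'
from h import *
import sys,pickle
k=sys.argv[1]
s=env.get_state();ex=np.array([np.cos(-.196),np.sin(-.196)]);print(s['tcp_pos'][:2]@ex,s['tcp_pos'][:2]@[-ex[1],ex[0]],s['wrist_force'])
t=cam('top');sc=cam('scene');pickle.dump((t,sc),open(k+'.pkl','wb'))
A=cv2.resize(t['img'][125:205,205:405],None,fx=4,fy=4,interpolation=2);B=cv2.resize(sc['img'][165:245,235:435],None,fx=4,fy=4,interpolation=2)
cv2.imwrite(f'pics/{k}.png',np.vstack([A[:300],B[:300]])[:,:,::-1])
E
python3 m3.py p1
```

```text
clock: 3.53
tcp_pos: [0.5308, 0.2528, 0.0421]
orientation: [0.001, 0.097, 0.995, 0.003]
wrist_force: [0.7, 8.0, -0.2]
finger_gap: 0.0158
grip_force: 40.8
clock: 3.95
tcp_pos: [0.5268, 0.2321, 0.0421]
orientation: [0.001, 0.097, 0.995, 0.002]
wrist_force: [0.3, 5.3, 1.6]
finger_gap: 0.0153
grip_force: 40.9
clock: 4.37
tcp_pos: [0.5229, 0.2124, 0.0421]
orientation: [0.001, 0.097, 0.995, 0.002]
wrist_force: [0.7, 5.5, 2.0]
finger_gap: 0.015
grip_force: 40.9
clock: 4.78
tcp_pos: [0.5228, 0.2117, 0.042]
orientation: [0.001, 0.098, 0.995, 0.001]
wrist_force: [-0.6, 4.7, 4.7]
finger_gap: 0.0156
grip_force: 41.4
0.4715745450107814 0.3094921108333275 [-0.5590473   4.71426456  4.67310003]
```

View pics/p1.png

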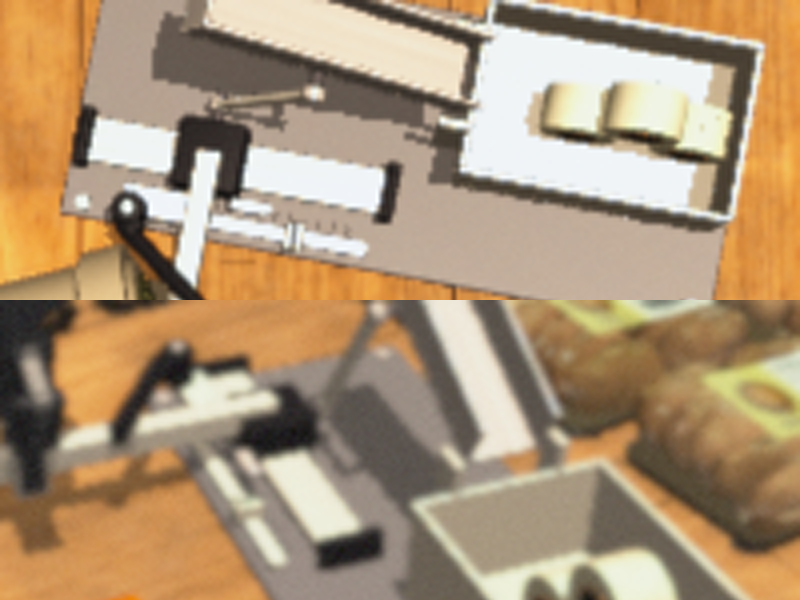

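```bash
cat > m4.py <<'E'
import sys,pickle,cv2,numpy as np
t,sc=pickle.load(open(sys.argv[1]+'.pkl','rb'))
A=cv2.resize(t['img'][166:196,250:300],None,fx=12,fy=12,interpolation=cv2.INTER_CUBIC)[:300]
B=cv2.resize(sc['img'][195:235,275:325],None,fx=12,fy=12,interpolation=cv2.INTER_CUBIC)[:300]
cv2.imwrite('pics/z%s.png'%sys.argv[1],np.vstack([A,B])[:,:,::-1])
E
python3 m4.py p1
```

```text
(no output)
```

View pics/zp1.png

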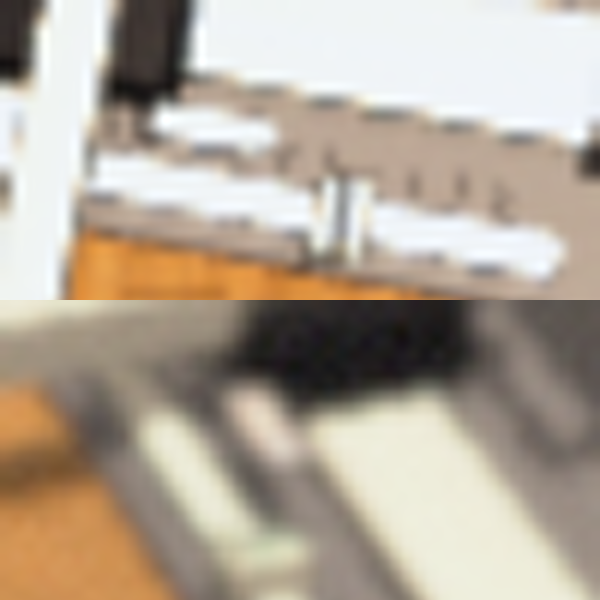

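```bash
cat > m5.py <<'E'
from h import *
import pickle,sys
k,*a=sys.argv[1:];a=list(map(float,a))
t,_=pickle.load(open(k+'.pkl','rb'))
P=lambda u,v,z: plane(t,250+(u-5.5)/12,166+(v-5.5)/12,z)
for yaw in(-.19,-.196,-.202):
    ex=np.array([np.cos(yaw),np.sin(yaw)]);ey=np.array([-ex[1],ex[0]])
    p,l=P(a[0],a[1],.026)[:2],P(a[2],a[3],.032)[:2]
    print(yaw,p@ex,p@ey,l@ex,l@ey,'gap',(p-l)@ey)
E
python3 m5.py p1 280 136 342 215
```

```text
-0.19 0.6032252235747396 0.25960008124089046 0.5878976657122628 0.24255433287720204 gap 0.017045748363688433
-0.196 0.6016567744114302 0.263214738078826 0.5864317663207034 0.24607733174230387 gap 0.017137406336522127
-0.202 0.6000666656692207 0.26681991921461784 0.584944755448891 0.24959147185003933 gap 0.017228447364578545
```

```bash
python3 -m jog '[[1,0,-0.004,0,0],[1,0,-0.004,0,0],[1,0,-0.004,0,0],[1,0,-0.003,0,0],[1,0,-0.002,0,0]]'
python3 -m jog '[[1,0,0,0,0],[1,0,0,0,0],[1,0,0,0,0],[1,0,0,0,0]]'
python3 m3.py p2; python3 m4.py p2
```

```text
clock: 5.3
tcp_pos: [0.5196, 0.195, 0.042]
orientation: [0.001, 0.098, 0.995, 0.001]
wrist_force: [0.6, 5.4, 5.8]
finger_gap: 0.0151
grip_force: 41.4
clock: 5.63
tcp_pos: [0.5195, 0.1949, 0.042]
orientation: [0.001, 0.098, 0.995, 0.0]
wrist_force: [0.6, 3.5, 5.7]
finger_gap: 0.015
grip_force: 41.5
0.47164730595348053 0.2923078485404354 [0.5940916 3.5072391 5.7071117]
```

View pics/zp2.png

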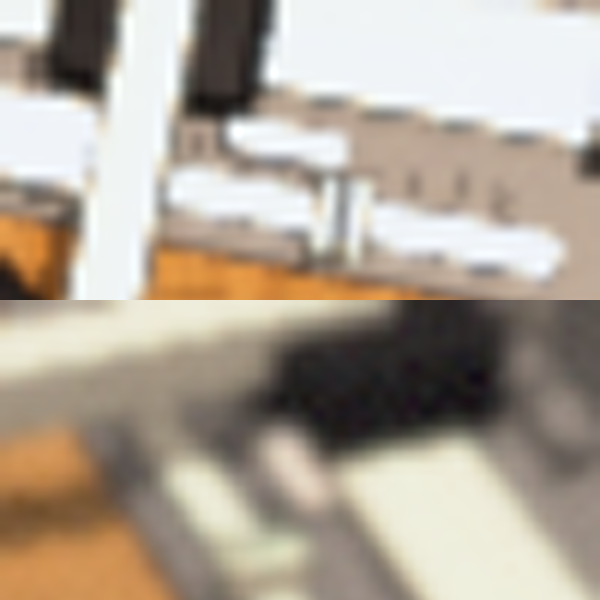

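```bash
python3 m5.py p2 348 150 342 212 | sed -n 2p;  python3 m5.py p2 348 150 345 182 | sed -n 2p
```

```text
-0.196 0.6014009322751087 0.24780507922979714 0.5870825621151189 0.24620259125620503 gap 0.00160248797359212
-0.196 0.6014009322751087 0.24780507922979714 0.5937153680065014 0.24680589486404064 gap 0.000999184365756499
```

View pics/p2.png

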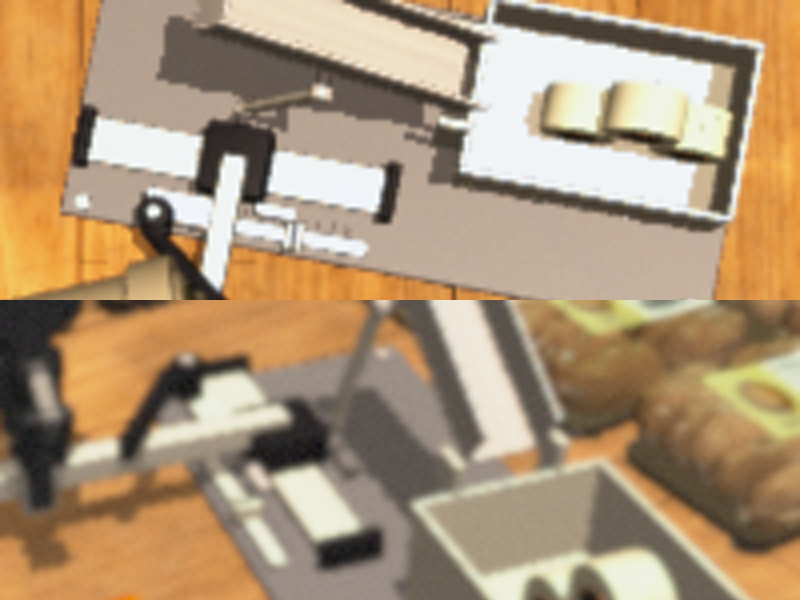

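```bash
python3 -m jog '[[1,0,-0.001,0,0],[1,0,0,0,0],[1,-0.003,0,0,0],[1,-0.004,0,0,0],[1,-0.004,0,0,0]]' 20
python3 -m jog '[[1,-0.004,0,0,0],[1,-0.004,0,0,0],[1,-0.004,0,0,0],[1,-0.004,0,0,0],[1,-0.004,0,0,0]]'
python3 -c "
from h import *
s=env.get_state();ex=np.array([np.cos(-.196),np.sin(-.196)]);print(s['tcp_pos'][:2]@ex,s['tcp_pos'][:2]@[-ex[1],ex[0]])"
```

```text
clock: 6.15
tcp_pos: [0.5199, 0.1932, 0.0414]
orientation: [-0.009, 0.097, 0.995, 0.001]
wrist_force: [-35.5, 11.4, 36.7]
finger_gap: 0.0157
grip_force: 46.2
clock: 6.57
tcp_pos: [0.5265, 0.1903, 0.0384]
orientation: [-0.021, 0.095, 0.995, 0.001]
wrist_force: [-55.2, 15.5, 36.0]
finger_gap: 0.015
grip_force: 50.7
0.47937710532517874 0.28918904867242134
```

```bash
python3 -m jog '[[1,0.008,0,0,0],[1,0.008,0,0,0],[1,0.006,0,0,0],[1,0,0,0,0],[1,0,0,0,0]]' 20
python3 -c "
from h import *
s=env.get_state();ex=np.array([np.cos(-.196),np.sin(-.196)]);print(s['tcp_pos'][:2]@ex,s['tcp_pos'][:2]@[-ex[1],ex[0]])"
```

```text
clock: 6.98
tcp_pos: [0.5267, 0.1916, 0.0391]
orientation: [-0.001, 0.098, 0.995, -0.0]
wrist_force: [3.7, 4.1, -14.1]
finger_gap: 0.0155
grip_force: 43.6
0.4793408658633726 0.29054787894992756
```

```bash
python3 -m jog '[[0.66,0,0,0,0],[0.66,0,0,0,0],[0.66,0,0,0,0]]' 20
python3 -m jog '[[0.62,0,0,0,0],[0.62,0,0,0,0],[0.62,0,0,0,0]]' 20
python3 -c "
from h import *
s=env.get_state();ex=np.array([np.cos(-.196),np.sin(-.196)]);print(s['tcp_pos'][:2]@ex,s['tcp_pos'][:2]@[-ex[1],ex[0]])"
```

```text
clock: 7.23
tcp_pos: [0.5267, 0.1916, 0.039]
orientation: [-0.001, 0.098, 0.995, -0.0]
wrist_force: [3.8, 4.0, -12.7]
finger_gap: 0.015
grip_force: 43.7
clock: 7.48
tcp_pos: [0.5274, 0.1917, 0.0412]
orientation: [-0.0, 0.098, 0.995, 0.0]
wrist_force: [0.2, 3.0, -2.8]
finger_gap: 0.0161
grip_force: 2.0
0.4799140788679603 0.29076855830503767
```

```bash
python3 -m jog '[[0.62,-0.004,0,0,0],[0.62,-0.004,0,0,0],[0.62,-0.004,0,0,0],[0.62,-0.004,0,0,0],[0.62,0,0,0,0]]'
python3 -c "
from h import *
s=env.get_state();ex=np.array([np.cos(-.196),np.sin(-.196)]);print(s['tcp_pos'][:2]@ex,s['tcp_pos'][:2]@[-ex[1],ex[0]])"
```

```text
clock: 7.9
tcp_pos: [0.5445, 0.1885, 0.0418]
orientation: [0.001, 0.098, 0.995, 0.0]
wrist_force: [0.4, 4.2, -0.4]
finger_gap: 0.0162
grip_force: 2.1
0.4973629508736625 0.2909446773829243
```

```bash
python3 -m jog '[[0.62,-0.004,0,0,0],[0.62,-0.004,0,0,0],[0.62,-0.004,0,0,0],[0.62,-0.004,0,0,0],[0.62,-0.004,0,0,0]]'
python3 -m jog '[[0.62,-0.004,0,0,0],[0.62,-0.004,0,0,0],[0.62,-0.004,0,0,0],[0.62,-0.004,0,0,0],[0.62,0,0,0,0]]'
python3 m3.py p3
```

```text
clock: 8.32
tcp_pos: [0.5619, 0.1849, 0.0412]
orientation: [-0.001, 0.098, 0.995, 0.0]
wrist_force: [-3.8, 5.2, 0.9]
finger_gap: 0.016
grip_force: 2.4
clock: 8.73
tcp_pos: [0.5791, 0.1816, 0.042]
orientation: [0.0, 0.098, 0.995, 0.0]
wrist_force: [-1.1, 4.6, 3.4]
finger_gap: 0.0163
grip_force: 1.6
0.532677657737605 0.2908580565015609 [-1.08456224  4.64591089  3.39054359]
```

View pics/p3.png

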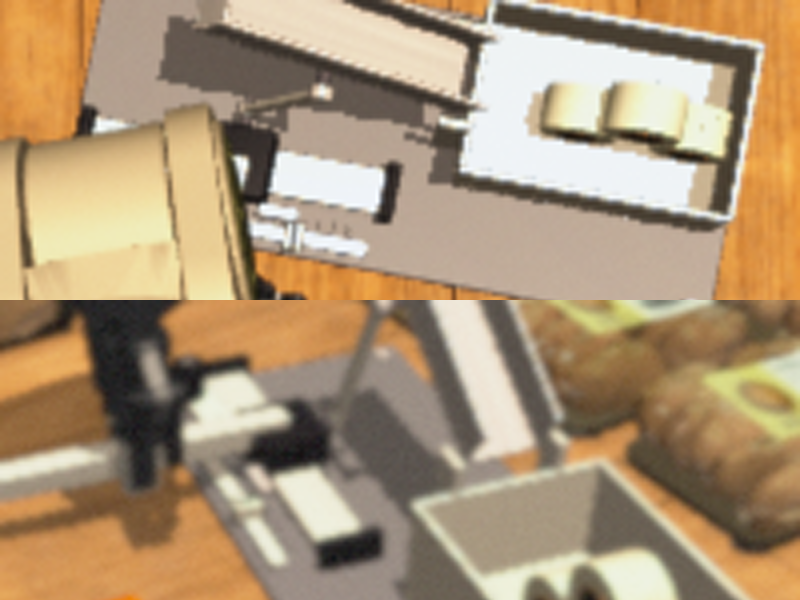

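```bash
python3 -m jog '[[0.62,-0.004,0,0,0],[0.62,-0.004,0,0,0],[0.62,-0.004,0,0,0],[0.62,-0.003,0,0,0],[0.62,0,0,0,0]]'
python3 -m jog '[[0.62,-0.002,0,0,0],[0.62,0,0,0,0]]'
python3 -m jog '[[0.62,-0.002,0,0,0],[0.62,0,0,0,0]]'
```

```text
clock: 9.25
tcp_pos: [0.5932, 0.1789, 0.0416]
orientation: [-0.0, 0.098, 0.995, 0.0]
wrist_force: [-2.2, 4.4, 2.0]
finger_gap: 0.0163
grip_force: 2.2
clock: 9.42
tcp_pos: [0.5947, 0.1785, 0.0413]
orientation: [-0.001, 0.098, 0.995, 0.0]
wrist_force: [-2.2, 4.5, 1.1]
finger_gap: 0.0161
grip_force: 2.2
clock: 9.58
tcp_pos: [0.5964, 0.1781, 0.0412]
orientation: [-0.001, 0.098, 0.995, 0.0]
wrist_force: [-2.7, 4.5, 0.5]
finger_gap: 0.0162
grip_force: 2.5
```

```bash
python3 -m jog '[[0.62,-0.002,0,0,0],[0.62,0,0,0,0]]'
python3 -m jog '[[0.62,-0.002,0,0,0],[0.62,0,0,0,0]]'
python3 -m jog '[[0.62,-0.002,0,0,0],[0.62,0,0,0,0]]'
```

```text
clock: 9.75
tcp_pos: [0.5981, 0.1778, 0.041]
orientation: [-0.001, 0.098, 0.995, 0.0]
wrist_force: [-3.7, 4.9, -0.3]
finger_gap: 0.016
grip_force: 2.6
clock: 9.92
tcp_pos: [0.599, 0.1775, 0.0409]
orientation: [-0.002, 0.098, 0.995, 0.0]
wrist_force: [-5.3, 6.2, 3.1]
finger_gap: 0.0165
grip_force: 2.4
clock: 10.08
tcp_pos: [0.5991, 0.1774, 0.0407]
orientation: [-0.004, 0.097, 0.995, 0.0]
wrist_force: [-9.6, 6.4, 5.5]
finger_gap: 0.0164
grip_force: 2.0
```

Lever is at its stop (TCP stalled, force rising). Close the grip firmly and check.

```bash
python3 -m jog '[[1,0,0,0,0],[1,0,0,0,0],[1,0,0,0,0],[1,0,0,0,0],[1,0,0,0,0]]' 30
python3 m3.py p4; python3 m4.py p4
```

```text
clock: 10.5
tcp_pos: [0.5991, 0.1774, 0.0408]
orientation: [-0.004, 0.097, 0.995, 0.0]
wrist_force: [-9.5, 6.5, 5.1]
finger_gap: 0.0155
grip_force: 32.0
0.5530852834305346 0.29069555651170687 [-9.48815107  6.45710135  5.07494912]
```

View pics/zp4.png

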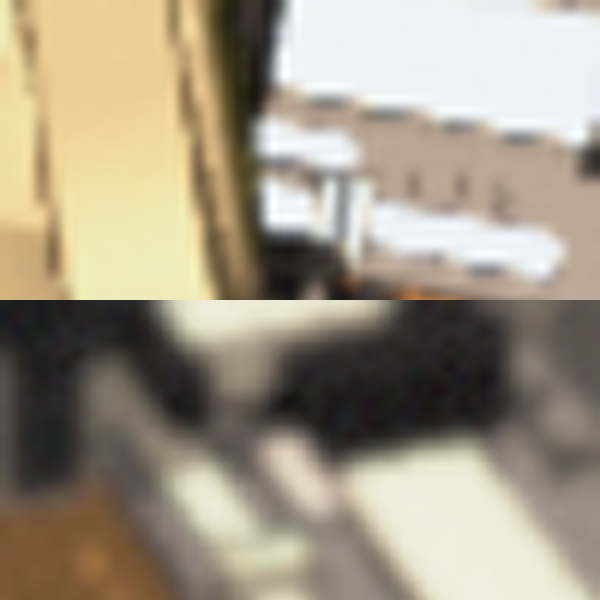

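The pointer tip at (355,150) is in line with the mark line at (345,185), and the TCP is about 82 mm along the bar. With the 11 mm half-width of the pads, that matches the closed lever face.

```bash
python3 -c "
from workcell import env
print(env.hand_in())"
```

```text
the job is handed in; nothing more can be done
None
```

The job is handed in, verdict not shown: three rolls in the bin, pointer about 1 mm or less from the mark line, lever pushed to its stop, and the gripper still holding the crossbar at 32 N.

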